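Close a biscuit box and feed it through the date coder

ROBOT

A 7-joint arm with a two-finger parallel gripper is mounted at the origin on the work surface. World frame = base frame: x ahead of the robot, y to its left, z up, the work surface at z = 0. Lengths are in m, angles in rad, forces in N, time in s.
With the tool pointing down it reaches from about 0.35 to 0.9 m from the base axis. Payload 8.1 kg.
Tool frame: the origin (TCP) lies at the very end of the fingers, on their centre line; the grasp point (between the pads) lies 19 mm behind it; z points along the fingers, y is the line along which they close (so a half turn about z gives the same grasp; the last joint's range is limited). The gripper opens to 92 mm and grips with 3 to 60 N. Pads are 19 mm wide; open, the fingers measure 130 mm over their backs; the gripper's body (75 mm by 190 mm) begins 47 mm behind the grasp point.
Start: joints at [1.164, 0.434, 0.025, 1.573, -0.012, 1.134, -0.075], TCP at [0.187, -0.596, 0.227] pointing down, gripper open.
Joint ranges: [-2.62, 2.62], [-0.44, 2.09], [-1.27, 1.32], [0.08, 2.57], [-1.32, 4.46], [0.12, 2], [-2.74, 2.74]. Speed limits (rad/s): [2.22, 2.22, 3.01, 3.01, 3.14, 3.14, 3.14].

INTERFACE

Orientations are given as a rotation vector (axis times angle).
In Python, from cell import arm gives the robot as it stands.
- The arm moves only by the tool jog_arm, never from a script. Its argument "rows" is a list of rows, each a list of 3 entries, a list of its own where there are three numbers: the shift along the world's x, y, z in cm, then the turn, a rotation vector about the world's x, y, z in degrees, then the opening, from 0 (shut) to 1 (fully open). A call has 1 to 8 rows; each row is the pose to reach, as a shift and turn from the pose commanded when the call began; what a row does not reach only later rows make up. A row lasts 1/8 s, in which the tool goes at most 62.5 mm and 10.7 degrees, less where a joint would pass 70% of its speed; a pose out of reach is approached as far as the arm can. A call with a gripper value outside its range is refused whole. The fingers move at their own pace and stop on an object; "newtons" is the grip in N (left out, the last holds). Time passes only in rows, so rows that repeat a pose let the fingers close. It gives the time, the measured TCP pose, the force, the opening and the grip force at its end, in the units of the state.
- arm.observe(): the state, without advancing time (a new reading comes with each control period).
- arm.get_image(name): name is "scene" or "top" or "wrist"; returns a dict with "img" (420x560x3 uint8, red, green, blue), "depth" (420x560 float32, m along the optical axis (not along the pixel's ray), 0 where there is no reading), "fx", "fy", "cx", "cy" (pixels), "rvec" (rotation vector, rad) and "tvec" (3), from world to camera coordinates, as OpenCV has them; the wrist camera has in their place "mount" (4x4, takes a point from camera to tool coordinates, whose origin is the TCP and whose axes are the flange's). Camera axes: x right, y down, z forward; pixel columns grow to the right and rows downward; lengths in m; the calibration is good to about 2 mm. A picture is of the moment at which its call begins: read the wrist's pose just before it.
- arm.sign_off(): hands the job in; it is judged then, once.
The state is a dict: "clock": time; "joints": joint angles; "dq": joint speeds; "joint_efforts": joint torques, N m; "position": TCP position; "ee_rot": TCP orientation; "force": force on the tool from outside, world axes, zero at the start; "ft_torque": the same for the moment, N m; "width": opening from 0.0 (shut) to 1.0 (fully open); "gripper_force": force on a finger pad.
Only numpy, scipy, OpenCV 4.12 (cv2) and the standard library are available. Lean on these libraries where they do the work, as an engineer would, in place of code of your own. Each camera call takes 0.05 s, during which the arm holds its last target. There are 200 camera calls.

TASK

Finish the wooden biscuit box that stands in the grey packing nest: with the box still in the nest, slide its green lid fully shut, past the little ridge, then set the box down on the infeed end of the date coder's white bed, standing upright with its paper label towards the fence. Take the push stick by its red handle, press the box against the fence with it and feed it with the stick alone, label kept tight against the fence, under the clear guard until it meets the end stop. Finally lay the push stick back in its steel tray, handle up, and leave the biscuits, pen and tape dispenser around it where they are.

Things in the scene. Friction and masses are not known exactly. Their poses are not given: they have to be found in the camera images.
- box_mid (a point): Centre of the wooden slide-lid biscuit box (full, about 0.5 kg), 25 mm above its underside. 60 mm wide (its x) x 150 mm long (its y) x 50 mm high (z up). The lid slides out of its +y end; the -y end is closed and braced by the nest's end stop. Grasp it across its width.
- label (a point): Centre of the white paper label on the box's long +x side: 30 mm from the box's centre, 25 mm above its underside. Axes as the box's. This side goes to the fence.
- lid_end (a point): Centre of the lid's outer upright end face, 40 mm wide, 15 mm high (5 mm lid edge and the dark pull batten on it, 9 mm thick), 48.5 mm above the box's underside. Axes as the box's. Push it along the box's -y to shut the lid; when shut it lies 77 mm from the box's centre along +y, 2 mm proud of the box.
- lid (a joint): How far the green lid is drawn out, in m: 0 fully shut, at most 0.11. It slides with about 1 N; at the end, between about 0.010 and 0.003, a small sprung ridge must be passed, which takes some 4 to 9 N, so brace the box against the nest's end stop.
- nest: Fixed grey packing nest, 84 x 190 x 6 mm thick, so the box's underside is at 6 mm. Origin at the centre of its underside, z up. End stop 32 mm high at its -y end (face 76 mm from the origin), battens 14 mm high along both sides, 2 mm clear of the box, +y end open. The box stands in it with about the same axes.
- fence_mark (a point): Point on the face of the date coder's fence, in line with the print head, at bed height (8 mm above the table). y: feed direction along the fence; x: into the fence, so the box lies on the -x side; z up. Fence: aluminium rail 18 mm above the bed, straight along the whole bed. Fixed. A 140 mm tall print head stands behind the fence here, a controller behind that.
- infeed_mark (a point): Middle of the infeed end of the coder's white bed, on its top (8 mm above the table), 60 mm from the fence face; axes as fence_mark, 170 mm before it along the feed. The bed is 110 mm wide from the fence face, and the infeed end 260 mm long: 130 mm either way along y from this point, up to the guard's entry.
- guard_mark (a point): Centre of the top of the clear plastic guard, a tunnel over the lane edged in yellow; axes as fence_mark, 83 mm above the bed. It covers the lane 40 mm before to 40 mm after this point along y. Inside it is 80 mm high above the bed and 91 mm wide from the fence face; its top edges are 86 mm above the bed.
- stop_mark (a point): Where the end stop's face meets the fence's face, at bed height; axes as fence_mark. The end stop is a bar across the lane, 30 mm high; the box's leading end comes against it, so the box's centre is then 75 mm before this point along y.
- stick_grip (a point): Middle of the gripping zone of the push stick's upright red handle, 58 mm above the stick's flat sole. Handle: 22 mm (stick's x) x 26 mm (stick's y), from 16 to 84 mm above the sole. The stick, 110 g, is a dark wooden bar along its y, 30 mm wide, 16 mm high, from 30 mm behind the handle's middle to the notched front end; z up.
- stick_notch (a point): Inner corner of the stick's notch, 8 mm above its sole, 185 mm ahead (+y) of the handle's middle and 7 mm to -x. From here a flat pushing face, facing +y, runs 22 mm to +x, and a cheek 8 mm thick runs 25 mm ahead (+y), its inner side facing +x. The notch takes the box's rear corner away from the fence: face pushes, cheek presses to the fence.
- tray: Fixed shallow steel tray for the push stick: inside 46 x 294 mm, floor 3 mm, rim 10 mm above the table. Origin at the centre of its underside, long axis y, z up. The stick starts in it, sole on the floor, notch to +y, handle about 80 to 95 mm to the -y side of the tray's centre.
- tape: Blue tape dispenser, 145 x 62 mm, 106 mm high, bystander; origin under its centre.
- packet1: Wrapped biscuit 60 x 60 x 9 mm lying on the table, bystander; origin under its centre.
- packet2: Another wrapped biscuit, 60 x 60 x 9 mm, bystander; origin under its centre.
- marker: Blue marker pen with black cap, 145 mm long, 17 mm thick, lying, bystander; origin under its middle.
Mind the look-alikes: they are no part of the job. Leave any turquoise look-alike of the part that bears stick_grip alone. What is shaped like the part that bears box_mid but pink is not meant.

How it is judged:
On the way, in this order (a step that is already met when the one before it is completed fails the run):
1. the lid is fully shut (within 3 mm) while the box stands in the nest (value of joint lid below 0.003 m and horizontal distance between box_mid and nest below 0.015 m and height (world z) of box_mid below 0.036 m), for 0.2 s.
2. the shut box stands released on the infeed end of the bed, label side towards the fence (value of joint lid below 0.003 m and x of label in the frame of fence_mark above -0.06 m and angle between the x axis of label and the x axis of fence_mark, either way round below 0.25 rad and y of label in the frame of fence_mark below -0.1 m and z of label in the frame of fence_mark below 0.03 m and angle between label's own z axis and vertical below 0.05 rad and contact force between the fingers and box below 0.1 N), for 0.2 s.
3. with the push stick held in the fingers, the box is pressed against the fence (within 4 mm, square to 3 degrees) before the print head (contact force between the fingers and stick above 1 N and contact force between stick and box above 0.2 N and x of label in the frame of fence_mark above -0.004 m and angle between the x axis of label and the x axis of fence_mark, either way round below 0.052 rad and y of label in the frame of fence_mark below -0.06 m).
4. the box has been fed past the print head to the end stop (within 10 mm) (y of label in the frame of fence_mark above 0.125 m and x of label in the frame of fence_mark above -0.006 m), for 0.2 s.
At the end, for the whole second after the job is handed in: The lid is shut (within 3 mm), the box stands upright on the bed at the end stop (within 10 mm) with its label side at the fence (within 6 mm and 4.5 degrees), and the push stick lies in its tray, sole on the floor of the tray and handle up (all of step 4 and value of joint lid below 0.003 m and angle between the x axis of label and the x axis of fence_mark, either way round below 0.08 rad and angle between label's own z axis and vertical below 0.05 rad and z of label in the frame of fence_mark below 0.03 m and x of stick_grip in the frame of tray between -0.02 and 0.02 m and x of stick_notch in the frame of tray between -0.022 and 0.022 m and y of stick_grip in the frame of tray between -0.13 and 0.13 m and y of stick_notch in the frame of tray between -0.145 and 0.145 m and height (world z) of stick_grip below 0.066 m and height (world z) of stick_notch below 0.016 m and angle between stick_grip's own z axis and vertical below 0.1 rad); the robot touches nothing.
It fails at once if the label leaves the fence by more than 4 mm, or the box turns more than 3 degrees, while any of it is passing the print head (y of label in the frame of fence_mark between -0.07 and 0.075 m and z of label in the frame of fence_mark below 0.035 m and x of label in the frame of fence_mark above -0.05 m and (x of label in the frame of fence_mark below -0.004 m or angle between the x axis of label and the x axis of fence_mark, either way round above 0.052 rad)).
It fails at once if the robot itself touches the box once the box has entered the guard (only the stick may) (y of label in the frame of fence_mark above -0.09 m and x of label in the frame of fence_mark above -0.05 m and z of label in the frame of fence_mark below 0.035 m and contact force between any of the fingers, the arm and box above 0.3 N).
It fails at once if the box is tipped over (angle between label's own z axis and vertical above 0.6 rad).
It fails at once if the tape dispenser, a wrapped biscuit or the pen is moved more than 20 mm (distance of any of tape, packet1, packet2, marker from where it was at the start of the episode above 0.02 m).
It also fails if it takes over 72 s, if anything falls off the work surface, if the arm or the gripper's body presses on something with over 40 N, if the wrist force passes 120 N, or if a joint passes its speed limit or range.

## Working session

There is one attempt and no reset: what is moved stays moved. The work goes in short steps, Python scripts to look and compute and a tool call to move; the robot and the scene stay as the last step left them, time stands still between calls to the robot, and variables do not carry over. Pictures are saved under pics/ and viewed, at most 13 in all, crops included, and the job is handed in when it is done.

Besides the shell and the picture viewer there is one more tool, called by a JSON object that holds its "method" and its "body". jog_arm: Moves the arm, as the interface text tells. Its arguments: {"type":"object","properties":{"rows":{"type":"array","items":{"type":"array"}},"newtons":{"type":"number"}},"required":["rows"]}

```bash
mkdir -p pics
cat > h.py <<'E'
import numpy as np, cv2
from cell import arm
def cam(n):
    s=arm.observe(); d=arm.get_image(n)
    if n=='wrist':
        R,_=cv2.Rodrigues(np.array(s['ee_rot'],float)); T=np.eye(4);T[:3,:3]=R;T[:3,3]=s['position']
        M=T@np.array(d['mount'])
    else:
        R,_=cv2.Rodrigues(np.array(d['rvec'],float)); M=np.eye(4); M[:3,:3]=R.T; M[:3,3]=-R.T@np.array(d['tvec'])
    d['M']=M; return d
def cloud(d):
    h,w=d['depth'].shape; u,v=np.meshgrid(np.arange(w),np.arange(h)); z=d['depth']
    P=np.stack([(u-d['cx'])/d['fx']*z,(v-d['cy'])/d['fy']*z,z],-1)
    return P@d['M'][:3,:3].T+d['M'][:3,3]
def plane(d,uv,z):
    uv=np.atleast_2d(uv).astype(float)
    r=np.stack([(uv[:,0]-d['cx'])/d['fx'],(uv[:,1]-d['cy'])/d['fy'],np.ones(len(uv))],-1)@d['M'][:3,:3].T
    o=d['M'][:3,3]; return o+r*((z-o[2])/r[:,2])[:,None]
def save(d,f,s=1): cv2.imwrite(f,cv2.resize(d['img'][:,:,::-1],None,fx=s,fy=s))
E
python3 - <<'E'
from h import *
import pickle
for n in ('top','scene'):
    d=cam(n); save(d,f'pics/{n}0.png',1.4); pickle.dump(d,open(n+'.pkl','wb')); print(n,d['M'].round(3).tolist())
print(arm.observe())
E
```

```text
top [[-0.018, -0.993, 0.115, 0.36], [-1.0, 0.019, 0.004, 0.073], [-0.006, -0.115, -0.993, 1.174], [0.0, 0.0, 0.0, 1.0]]
scene [[0.831, 0.326, -0.451, 0.975], [0.557, -0.5, 0.664, -0.684], [-0.009, -0.802, -0.597, 0.729], [0.0, 0.0, 0.0, 1.0]]
{'clock': 0.1, 'joints': array([ 1.16439708,  0.43516223,  0.02496279,  1.57396828, -0.0115924 ,
        1.13395299, -0.07508519]), 'dq': array([ 1.74013779e-03, -1.02004381e-03,  7.81949544e-04, -3.16033389e-03,
        2.35578552e-04, -4.95650021e-04, -9.29396038e-05]), 'joint_efforts': array([ 2.69671538e-03, -6.69123030e+01,  9.87940840e-01, -3.15145433e+01,
       -6.04877877e-02,  3.75085557e-02,  1.89142014e-05]), 'position': array([ 0.18679653, -0.59598973,  0.22603239]), 'ee_rot': array([-3.10413770e+00, -4.75112245e-01,  5.14080907e-04]), 'force': array([-0.20079663, -0.7916376 ,  0.34575655]), 'ft_torque': array([-0.01820742,  0.00965723,  0.00461389]), 'gripper_force': 0.0, 'width': 1.000000008840277}
```

View pics/top0.png

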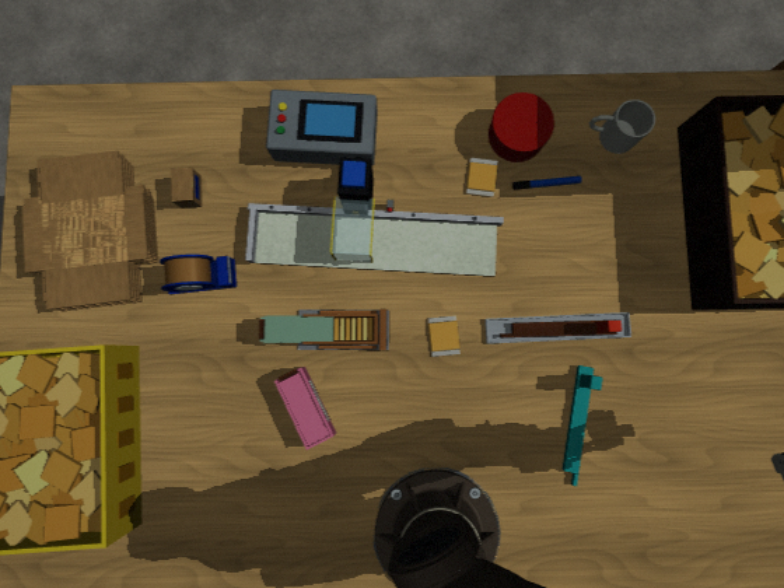

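View pics/scene0.png

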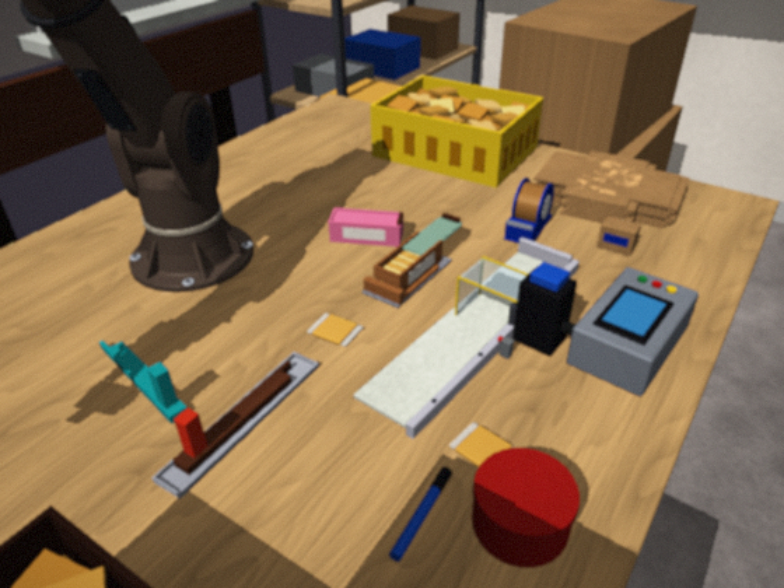

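The top view shows image-left as world +y and image-up as world +x. The wooden box, lid out to the left, is at (350,330), and the pink look-alike is at (303,407). The red-handled stick is in its tray at (565,327), and the turquoise look-alike is at (578,425). The bed runs from (497,245) to the stop at (250,232), with the guard at (352,230) and the tape at (200,272). I choose the wooden box and the red-handled stick, and will measure them and check with one close crop.

```bash
cat > m.py <<'E'
from h import *
import pickle
d=pickle.load(open('top.pkl','rb')); C=cloud(d); hsv=cv2.cvtColor(d['img'],cv2.COLOR_RGB2HSV)
def reg(x0,y0,x1,y1):
    m=np.zeros(d['depth'].shape,bool); m[int(y0/1.4):int(y1/1.4),int(x0/1.4):int(x1/1.4)]=1; return m
def rect(name,m,z):
    m=cv2.morphologyEx(m.astype(np.uint8),cv2.MORPH_OPEN,np.ones((2,2)))
    n,l,s,_=cv2.connectedComponentsWithStats(m); k=1+np.argmax(s[1:,4]); v,u=np.nonzero(l==k)
    P=plane(d,np.stack([u,v],-1),z)[:,:2]; r=cv2.minAreaRect(P.astype(np.float32)*1000)
    print(name,len(u),'medz %.3f'%np.median(C[v,u,2]),'rect mm',[tuple(np.round(a,1)) if isinstance(a,tuple) else round(a,2) for a in r],'pix',u.min(),u.max(),v.min(),v.max())
H,S,V=[hsv[...,i].astype(int) for i in range(3)]; Z=C[...,2]
for p in [(300,330),(250,331),(355,330),(385,330),(305,314),(565,327),(615,325),(500,328),(625,327),(430,255),(430,220),(250,245),(352,230)]:
    i,j=int(p[1]/1.4),int(p[0]/1.4); print(p,hsv[i,j],C[i,j].round(3))
rect('lid',reg(255,300,400,360)&(H>50)&(H<95)&(S>35),.054)
rect('box+lid z>.03',reg(240,300,400,360)&(Z>.03),.054)
rect('handle',reg(590,300,640,350)&((H<8)|(H>172))&(S>150)&(Z>.06),.087)
rect('stick',reg(480,300,640,350)&(Z>.010)&(Z<.03)&(S>60),.019)
rect('tray',reg(470,300,640,350)&(S<70)&(V>60),.008)
rect('bed',reg(240,200,510,280)&(Z>.003)&(Z<.016)&(S<60),.008)
rect('fence',reg(240,190,510,240)&(Z>.018)&(Z<.04)&(S<70),.026)
rect('stop',reg(240,210,275,280)&(Z>.026)&(Z<.05),.038)
rect('yellow',reg(320,190,385,270)&(H>22)&(H<35)&(S>110),.094)
rect('tape',reg(150,240,245,300)&(Z>.02),.1)
rect('packet2',reg(420,305,470,365)&(Z>.004),.009)
i=d['img'][190:270,160:470]; cv2.imwrite('pics/crop0.png',cv2.resize(i[:,:,::-1],None,fx=2.5,fy=2.5,interpolation=cv2.INTER_CUBIC))
E
python3 m.py
```

```text
(300, 330) [ 71  62 119] [0.413 0.267 0.055]
(250, 331) [ 18 142  70] [ 0.414  0.384 -0.004]
(355, 330) [ 28 108 127] [0.411 0.158 0.049]
(385, 330) [ 14 141  92] [0.411 0.096 0.032]
(305, 314) [13 97 95] [0.443 0.258 0.058]
(565, 327) [ 11 198  27] [ 0.41  -0.275  0.015]
(615, 325) [  4 215 142] [ 0.408 -0.352  0.087]
(500, 328) [ 98  23 122] [ 0.41  -0.144  0.002]
(625, 327) [83 16 64] [ 0.408 -0.405  0.003]
(430, 255) [ 47  26 158] [ 0.567 -0.001  0.007]
(430, 220) [120  19  40] [ 0.641 -0.003  0.015]
(250, 245) [105  11 143] [0.589 0.375 0.038]
(352, 230) [ 72  27 162] [0.606 0.158 0.092]
lid 896 medz 0.052 rect mm [(np.float64(411.4), np.float64(270.8)), (np.float64(143.3), np.float64(53.3)), 88.96] pix 187 238 226 245
box+lid z>.03 1706 medz 0.050 rect mm [(np.float64(410.7), np.float64(227.7)), (np.float64(236.6), np.float64(58.9)), 88.96] pix 186 270 225 246
handle 94 medz 0.085 rect mm [(np.float64(404.1), np.float64(-348.7)), (np.float64(32.6), np.float64(19.0)), 88.95] pix 432 444 230 237
stick 647 medz 0.018 rect mm [(np.float64(403.1), np.float64(-246.1)), (np.float64(29
[... 296 characters left out ...]
85.7] pix 183 355 152 197
fence 467 medz 0.025 rect mm [(np.float64(642.1), np.float64(-22.4)), (np.float64(271.5), np.float64(15.7)), 85.68] pix 268 360 151 160
stop 190 medz 0.036 rect mm [(np.float64(607.5), np.float64(368.0)), (np.float64(15.3), np.float64(107.1)), 85.69] pix 177 184 151 187
yellow 16 medz 0.093 rect mm [(np.float64(656.8), np.float64(190.8)), (np.float64(5.6), np.float64(17.1)), 89.64] pix 238 240 143 149
tape 859 medz 0.088 rect mm [(np.float64(523.4), np.float64(476.7)), (np.float64(70.7), np.float64(104.2)), 4.22] pix 115 154 183 208
packet2 478 medz 0.008 rect mm [(np.float64(392.4), np.float64(-29.1)), (np.float64(79.4), np.float64(59.5)), 3.92] pix 307 329 228 255
```

View pics/crop0.png

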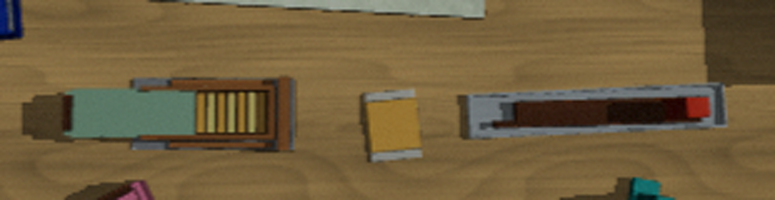

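The crop shows the wooden box with its green lid drawn out to the left and its batten at crop (67,115). The red handle of the stick is at crop (697,107), with the notch at its left end. The choice holds, so I start moving.

{"method": "jog_arm", "body": {"rows": [[[1.2, 6, 1], [0, 0, 9], 1], [[2.4, 12, 2], [0, 0, 18], 1], [[3.6, 18, 3], [0, 0, 27], 1], [[4.8, 24, 4], [0, 0, 36], 1], [[6, 30, 5], [0, 0, 45], 1], [[7.2, 36, 6], [0, 0, 54], 0.5], [[8.4, 42, 7], [0, 0, 63], 0], [[9.6, 48, 7], [0, 0, 71.6], 0]]}}

```text
clock: 1.1
position: [0.2832, -0.1146, 0.2974]
ee_rot: [2.234, 2.206, 0.0]
force: [2.2, 0.2, 0.1]
width: 0.72
gripper_force: 0.0
```

{"method": "jog_arm", "body": {"rows": [[[1.8, 6, 0], [0, 0, 0], 0], [[3.6, 12, 0], [0, 0, 0], 0], [[5.4, 18, 0], [0, 0, 0], 0], [[7.2, 24, 0], [0, 0, 0], 0], [[9, 30, 0], [0, 0, 0], 0], [[10.8, 35, 0], [0, 0, 0], 0], [[12.6, 40, 0], [0, 0, 0], 0], [[12.6, 40, 0], [0, 0, 0], 0]]}}

```text
clock: 2.1
position: [0.4081, 0.288, 0.2959]
ee_rot: [-2.231, -2.206, 0.0]
force: [0.1, -0.4, -0.2]
width: 0.007
gripper_force: 0.0
```

Run:
```python
from h import *
import pickle
d=cam('wrist'); pickle.dump(d,open('w1.pkl','wb')); save(d,'pics/w1.png',1.4); s=arm.observe()
print(s['position'],s['ee_rot'],s['joints'],d['M'].round(3).tolist())
```

```text
[0.40808706 0.28553999 0.29594244] [-2.23438746e+00 -2.20505438e+00  1.84985568e-03] [ 0.10016021  0.34608801 -1.05894996  1.70789392  0.31179607  1.27383597
 -1.03977815] [[1.0, -0.01, -0.006, 0.409], [-0.012, -0.953, -0.302, 0.372], [-0.003, 0.302, -0.953, 0.453], [0.0, 0.0, 0.0, 1.0]]
```

View pics/w1.png

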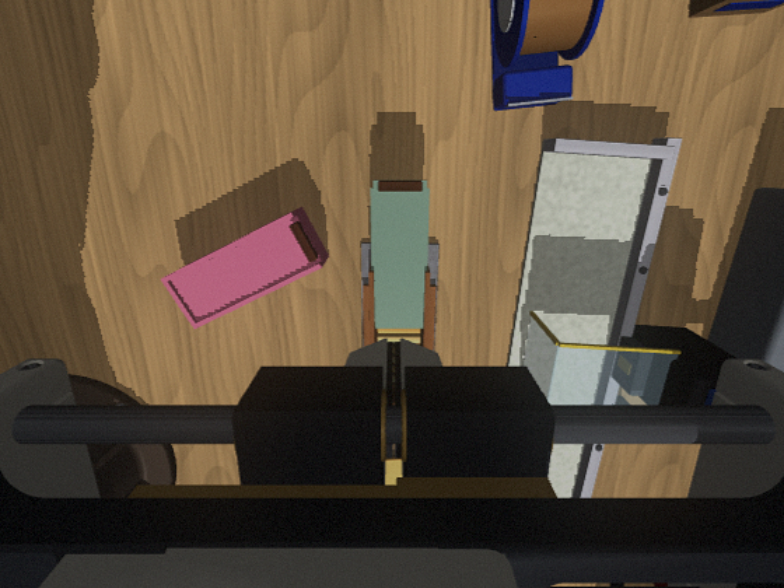

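The wrist view shows the lid end (dark batten) at (400,183), the box's side walls starting at about row 283, the nest's open end at row 241, and the bed, stop and guard on the right.

Run:
```python
from h import *
import pickle
d=pickle.load(open('w1.pkl','rb')); C=cloud(d)
f=lambda n,u,v,z: print(n,plane(d,np.array([u,v])/1.4,z)[0].round(4),'cloud',C[int(v/1.4),int(u/1.4)].round(4))
f('lid end top L',378,181,.062);f('lid end top R',422,181,.062)
f('lid L',371,200,.055);f('lid R',429,200,.055)
f('nest end L',362,241,.020);f('nest end R',437,241,.020)
f('box end L',366,283,.056);f('box end R',434,283,.056)
f('stop L',556,140,.038);f('stopfaceL',553,153,.038);f('stopfaceR',655,159,.038)
f('fence far',664,170,.026);f('fence far2',618,330,.026);f('fence near',583,470,.026);f('guard',558,344,.094);f('guardR',680,352,.094)
# fence inner edge: low-band bed points vs fence band
Z=C[...,2]; m=(Z>.003)&(Z<.015)
hsv=cv2.cvtColor(d['img'],cv2.COLOR_RGB2HSV).astype(int)
for v in (125,140,150,190,200,210):
    b=[u for u in range(350,500) if hsv[v,u,1]<60 and abs(Z[v,u]-.008)<.006]
    g=[u for u in range(350,500) if abs(Z[v,u]-.026)<.006]
    print(v,(C[v,b[0]].round(4),C[v,b[-1]].round(4)) if b else '', (C[v,g[0]].round(4),C[v,g[-1]].round(4)) if g else '')
# lid end y by height
m=(Z>.045)&(Z<.07)&(C[...,0]>.36)&(C[...,0]<.46); v,u=np.nonzero(m); print('maxY raised',np.sort(C[v,u,1])[-30:].round(4))
m2=m&(hsv[...,0]>50)&(hsv[...,0]<95)&(hsv[...,1]>35)
P=C[m2]; print(len(P),cv2.minAreaRect((P[:,:2]*1000).astype(np.float32)))
```

```text
lid end top L [0.3942 0.3478 0.062 ] cloud [0.3941 0.348  0.0602]
lid end top R [0.4335 0.3473 0.062 ] cloud [0.4337 0.3469 0.0497]
lid L [0.3871 0.3304 0.055 ] cloud [0.3868 0.331  0.05  ]
lid R [0.4406 0.3298 0.055 ] cloud [0.4404 0.3303 0.0499]
nest end L [0.3747 0.2851 0.02  ] cloud [ 0.3721  0.2812 -0.0009]
nest end R [0.4522 0.2843 0.02  ] cloud [ 4.540e-01  2.804e-01 -3.000e-04]
box end L [0.38   0.2507 0.056 ] cloud [0.3756 0.2353 0.0048]
box end R [0.4465 0.2499 0.056 ] cloud [0.4513 0.2343 0.0042]
stop L [0.5583 0.3812 0.038 ] cloud [0.5575 0.3811 0.0395]
stopfaceL [0.5567 0.3698 0.038 ] cloud [0.5673 0.37   0.0078]
stopfaceR [0.6523 0.3633 0.038 ] cloud [0.6581 0.3638 0.026 ]
fence far [0.6698 0.3527 0.026 ] cloud [0.6703 0.3532 0.0244]
fence far2 [0.6502 0.1852 0.026 ] cloud [0.6526 0.1839 0.0202]
fence near [6.35e-01 5.00e-04 2.60e-02] cloud [ 0.6384 -0.0052  0.0177]
guard [0.5585 0.2014 0.094 ] cloud [0.5597 0.2001 0.0892]
guardR [0.6726 0.1921 0.094 ] cloud [0.6719 0.1925 0.0936]
125 (array([0.5549, 0.3484, 0.0048]), array([0.6648, 0.3474, 0.012 ])) (array([0.6647, 0.3
[... 371 characters left out ...]
6586, 0.2532, 0.0117])) (array([0.6573, 0.2558, 0.0218]), array([0.6706, 0.2569, 0.0263]))
200 (array([0.5472, 0.2376, 0.0079]), array([0.6577, 0.2377, 0.0122])) (array([0.6567, 0.2406, 0.0219]), array([0.6699, 0.2412, 0.0244]))
210 (array([0.5458, 0.2211, 0.0066]), array([0.6548, 0.2222, 0.0136])) (array([0.6564, 0.2249, 0.0215]), array([0.669 , 0.226 , 0.0254]))
maxY raised [0.3476 0.3476 0.3476 0.3476 0.3476 0.3477 0.3477 0.3477 0.3477 0.3478
 0.3478 0.3478 0.3478 0.3478 0.3478 0.3478 0.3478 0.3479 0.3479 0.3479
 0.3479 0.3479 0.3479 0.3479 0.3479 0.348  0.348  0.348  0.348  0.348 ]
3733 ((412.25555419921875, 274.6488037109375), (145.95025634765625, 54.065223693847656), 88.50617980957031)
```

{"method": "jog_arm", "body": {"rows": [[[0.3, 4.5, -2], [0, 0, 0], 0], [[0.6, 9.4, -5], [0, 0, 0], 0], [[0.6, 9.4, -10], [0, 0, 0], 0], [[0.6, 9.4, -15], [0, 0, 0], 0], [[0.6, 9.4, -20], [0, 0, 0], 0], [[0.6, 9.4, -23], [0, 0, 0], 0], [[0.6, 9.4, -24.6], [0, 0, 0], 0], [[0.6, 9.4, -24.6], [0, 0, 0], 0]]}}

```text
clock: 3.15
position: [0.4152, 0.3764, 0.0506]
ee_rot: [2.241, 2.201, -0.002]
force: [0.1, 0.1, 1.0]
width: 0.008
gripper_force: 0.0
```

{"method": "jog_arm", "body": {"rows": [[[0, -2, 0], [0, 0, 0], 0], [[0, -4, 0], [0, 0, 0], 0], [[-0.1, -5.5, 0], [0, 0, 0], 0], [[-0.1, -6.5, 0], [0, 0, 0], 0], [[-0.1, -7.5, 0], [0, 0, 0], 0], [[-0.1, -8, 0], [0, 0, 0], 0], [[-0.1, -8, 0], [0, 0, 0], 0]]}}

```text
clock: 4.03
position: [0.4139, 0.2972, 0.0506]
ee_rot: [2.241, 2.202, -0.001]
force: [0.7, 1.7, -0.7]
width: 0.008
gripper_force: 0.0
```

Run:
```python
from h import *
s=arm.observe(); print(s['position'],s['force'])
d=cam('top'); C=cloud(d); Z=C[...,2]; h=cv2.cvtColor(d['img'],cv2.COLOR_RGB2HSV).astype(int)
w=cam('wrist'); a=w['img']; b=d['img'][195:275,170:300]
b=cv2.resize(b,(780,480)); a=cv2.resize(a,(0,0),fx=1,fy=1)
cv2.imwrite('pics/p2.png',cv2.resize(a[:,:,::-1],None,fx=1.4,fy=1.4)); cv2.imwrite('pics/p2t.png',b[:,:,::-1])
```

```text
[0.4139076  0.29719796 0.05062405] [ 0.71343418  1.73670504 -0.65868564]
```

View pics/p2.png

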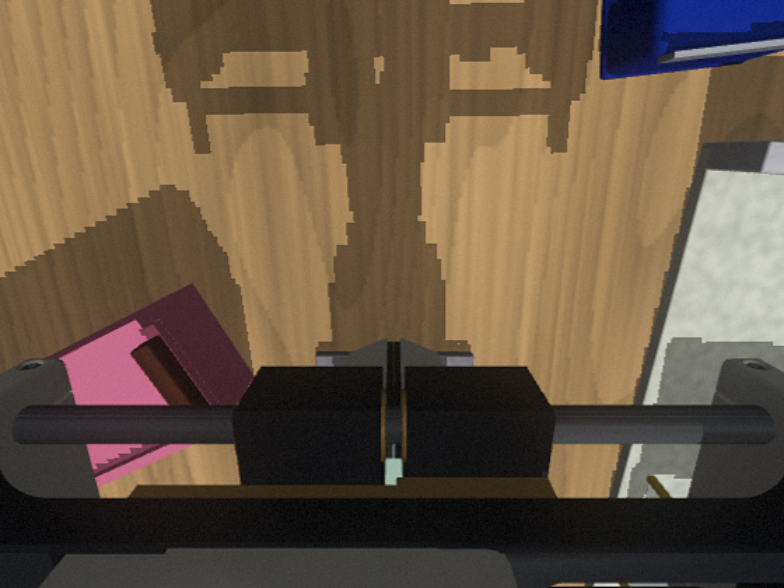

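The wrist view shows the fingers on the lid end at about (393,350), clear on both sides. The push force is 1.7 N, as the description gives. I continue.

{"method": "jog_arm", "body": {"rows": [[[0, -0.5, 0], [0, 0, 0], 0], [[0, -1, 0], [0, 0, 0], 0], [[0, -1.4, 0], [0, 0, 0], 0], [[0, -1.4, 0], [0, 0, 0], 0]]}}

```text
clock: 4.62
position: [0.414, 0.283, 0.0507]
ee_rot: [2.241, 2.201, -0.0]
force: [-0.6, 0.6, -0.0]
width: 0.009
gripper_force: 0.0
```

{"method": "jog_arm", "body": {"rows": [[[0, -0.4, 0], [0, 0, 0], 0], [[0, -0.8, 0], [0, 0, 0], 0], [[0, -0.8, 0], [0, 0, 0], 0]]}}

```text
clock: 5.0
position: [0.4141, 0.2752, 0.0508]
ee_rot: [2.241, 2.201, -0.0]
force: [-1.2, 1.1, 0.6]
width: 0.007
gripper_force: 0.5
```

{"method": "jog_arm", "body": {"rows": [[[0, -0.3, 0], [0, 0, 0], 0], [[0, -0.6, 0], [0, 0, 0], 0], [[0, -0.6, 0], [0, 0, 0], 0]]}}

```text
clock: 5.38
position: [0.4142, 0.2703, 0.051]
ee_rot: [-2.24, -2.201, -0.003]
force: [0.6, 3.8, -1.9]
width: 0.008
gripper_force: 2.4
```

{"method": "jog_arm", "body": {"rows": [[[0, -0.3, 0], [0, 0, 0], 0], [[0, -0.3, 0], [0, 0, 0], 0]]}}

```text
clock: 5.62
position: [0.4145, 0.27, 0.0517]
ee_rot: [-2.237, -2.201, -0.009]
force: [1.0, 10.5, -0.9]
width: 0.007
gripper_force: 5.5
```

{"method": "jog_arm", "body": {"rows": [[[0, -0.3, 0], [0, 0, 0], 0], [[0, -0.3, 0], [0, 0, 0], 0]]}}

```text
clock: 5.88
position: [0.4147, 0.2698, 0.0525]
ee_rot: [-2.234, -2.201, -0.015]
force: [0.0, 17.6, 1.0]
width: 0.005
gripper_force: 8.7
```

{"method": "jog_arm", "body": {"rows": [[[0, 1.5, 0], [0, 0, 0], 0], [[0, 2, 4], [0, 0, 0], 0], [[0, 2, 10], [0, 0, 0], 0.5], [[0, 2, 16], [0, 0, 0], 1], [[-0.2, 2, 20], [0, 0, 0], 1], [[-0.2, -2, 20], [0, 0, 0], 1], [[-0.2, -5, 20], [0, 0, 0], 1], [[-0.2, -5, 20], [0, 0, 0], 1]]}}

```text
clock: 6.88
position: [0.4119, 0.2104, 0.2501]
ee_rot: [2.244, 2.196, -0.005]
force: [-0.1, 0.1, 0.3]
width: 0.607
gripper_force: 0.0
```

Run:
```python
from h import *
import pickle
s=arm.observe(); print(s['position'],s['ee_rot'],s['width'])
w=cam('wrist'); pickle.dump(w,open('w3.pkl','wb')); d=cam('scene'); pickle.dump(d,open('s3.pkl','wb'))
C=cloud(w); Z=C[...,2]; h=cv2.cvtColor(w['img'],cv2.COLOR_RGB2HSV).astype(int)
m=(Z>.04)&(Z<.07)&(C[...,0]>.36)&(C[...,0]<.46); P=C[m]
print(len(P),cv2.minAreaRect((P[:,:2]*1000).astype(np.float32)), P[:,1].max(),np.percentile(P[:,2],[5,50,95]))
g=m&(h[...,0]>50)&(h[...,0]<95)&(h[...,1]>35);Q=C[g];print(len(Q),cv2.minAreaRect((Q[:,:2]*1000).astype(np.float32)) if len(Q) else '')
a=cv2.resize(w['img'],(480,360)); b=cv2.resize(d['img'][130:230,220:370],(480,320)); b=np.vstack([b,np.zeros((40,480,3),np.uint8)])
cv2.imwrite('pics/p3.png',np.hstack([a[:,80:],b[:,:400]])[:,:,::-1])
```

```text
[0.41189938 0.21038611 0.25014053] [ 2.24411339  2.1960224  -0.00515688] 0.6065360918644028
5954 ((411.25079345703125, 184.93882751464844), (152.04946899414062, 60.11655044555664), 88.67694854736328) 0.2613287752708574 [0.05017209 0.05164193 0.05855158]
4232 ((411.641357421875, 187.1456756591797), (146.0878143310547, 49.48612594604492), 88.81200408935547)
```

View pics/p3.png

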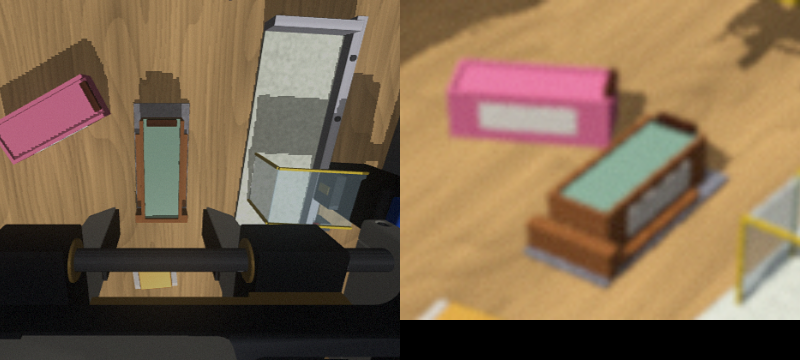

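The lid is shut: the wrist view has the green lid inside the box rim at about (163,170), and the outline measures 152 x 60 mm, which is 150 mm plus 2 mm proud. Box centre is (0.411, 0.184) with yaw −1.3°. Next I grasp it.

{"method": "jog_arm", "body": {"rows": [[[0, -2.6, 0], [0, 0, 0], 1], [[0, -2.6, -5], [0, 0, 0], 1], [[-0.1, -2.6, -10], [0, 0, 0], 1], [[-0.1, -2.6, -15], [0, 0, 0], 1], [[-0.1, -2.6, -19], [0, 0, 0], 1], [[-0.1, -2.6, -22.1], [0, 0, 0], 1], [[-0.1, -2.6, -22.1], [0, 0, 0], 1]], "newtons": 25}}

```text
clock: 7.85
position: [0.4092, 0.1882, 0.0281]
ee_rot: [-2.237, -2.203, 0.006]
force: [-0.1, 0.2, 1.0]
width: 1.0
gripper_force: 0.0
```

{"method": "jog_arm", "body": {"rows": [[[0, 0, 0], [0, 0, 0], 0.5], [[0, 0, 0], [0, 0, 0], 0.5], [[0, 0, 0], [0, 0, 0], 0.5], [[0, 0, 0], [0, 0, 0], 0.5]], "newtons": 25}}

```text
clock: 8.35
position: [0.4116, 0.1876, 0.0304]
ee_rot: [2.241, 2.201, 0.002]
force: [0.4, -1.3, 5.6]
width: 0.651
gripper_force: 25.0
```

{"method": "jog_arm", "body": {"rows": [[[0, 0, 3], [0, 0, 0], 0.5], [[0, 0, 7], [0, 0, 0], 0.5], [[2, -4, 10], [0, 0, -1], 0.5], [[6, -8, 10], [0, 0, -2], 0.5], [[10, -12, 10], [0, 0, -3], 0.5], [[14, -16, 10], [0, 0, -3], 0.5], [[16.9, -17.7, 10], [0, 0, -3], 0.5], [[16.9, -17.7, 10], [0, 0, -3], 0.5]]}}

```text
clock: 9.35
position: [0.5811, 0.0077, 0.1286]
ee_rot: [-2.302, -2.137, 0.001]
force: [0.3, 0.8, -6.4]
width: 0.653
gripper_force: 25.0
```

Run:
```python
from h import *
import pickle
s=arm.observe(); print(s['position'],s['ee_rot'],s['width'],s['force'],s['joints'])
T=cam('top'); w=cam('wrist'); pickle.dump((T,w),open('p4.pkl','wb'))
for n,d in (('top',T),('wrist',w),('w1',pickle.load(open('w1.pkl','rb'))),('w3',pickle.load(open('w3.pkl','rb')))):
    C=cloud(d); Z=C[...,2]; X=C[...,0];Y=C[...,1]
    m=(Z>.021)&(Z<.031)&(X>.60)&(X<.70)&(Y<.355)&(Y>-.2)
    pts=[]
    for y in np.arange(-.15,.36,.01):
        q=m&(abs(Y-y)<.005)
        if q.sum()>4: pts.append((y,np.percentile(X[q],3),X[q].max()))
    pts=np.array(pts)
    if len(pts)<4: print(n,len(pts)); continue
    k=np.ones(len(pts),bool)
    for _ in range(4):
        c=np.polyfit(pts[k,0],pts[k,1],1); r=pts[:,1]-np.polyval(c,pts[:,0]); k=abs(r)<max(.0015,1.5*np.std(r[k]))
    print(n,len(pts),k.sum(),'slope deg %.2f'%np.degrees(np.arctan(c[0])),'x at -0.05,0.1,.3',np.polyval(c,[-.05,.1,.3]).round(4),pts[k,0].min().round(3),pts[k,0].max().round(3),'std',r[k].std().round(4))
save(w,'pics/p4.png',1.4)
```

```text
[0.58112212 0.00768899 0.12855319] [-2.30244872e+00 -2.13660864e+00  1.43697230e-03] 0.6533170797366821 [ 0.28084525  0.80043119 -6.39325455] [ 0.48927779  0.62956893 -0.88962072  1.74550844  0.55835285  1.04167199
 -0.67535194]
top 23 20 slope deg 4.18 x at -0.05,0.1,.3 [0.6375 0.6485 0.6631] 0.08 0.35 std 0.0005
wrist 22 21 slope deg 4.35 x at -0.05,0.1,.3 [0.6353 0.6467 0.6619] -0.15 0.12 std 0.0001
w1 28 28 slope deg 4.34 x at -0.05,0.1,.3 [0.6346 0.646  0.6612] -0.04 0.35 std 0.0002
w3 18 18 slope deg 4.35 x at -0.05,0.1,.3 [0.6346 0.646  0.6612] 0.18 0.35 std 0.0002
```

View pics/p4.png

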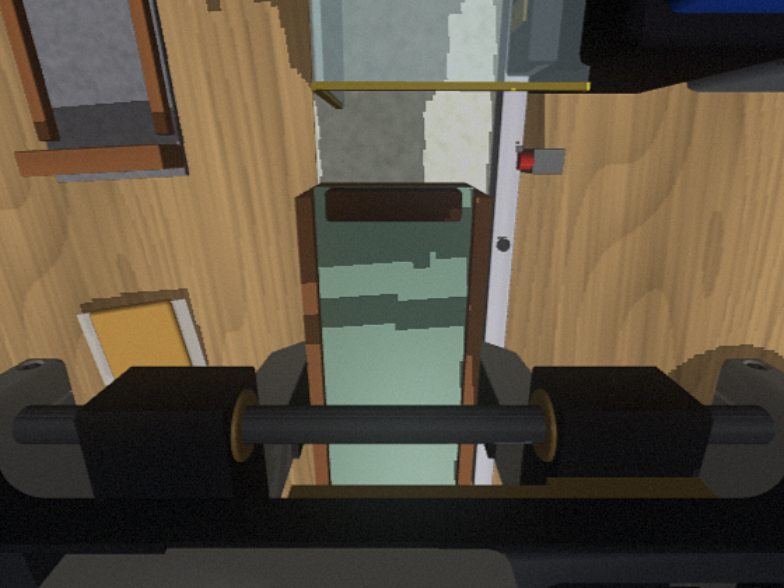

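The wrist view shows the box held square, with the label side parallel to the fence rail at about (505,250). The guard entry is at row 86 and the sensor at (540,160) is behind the fence. I lower the box near the fence face.

{"method": "jog_arm", "body": {"rows": [[[1.2, 0.2, -3], [0, 0, 0], 0.5], [[2.3, 0.2, -6], [0, 0, 0], 0.5], [[2.3, 0.2, -8], [0, 0, 0], 0.5], [[2.3, 0.2, -9], [0, 0, 0], 0.5], [[2.3, 0.2, -9.4], [0, 0, 0], 0.5], [[2.3, 0.2, -9.6], [0, 0, 0], 0.5], [[2.3, 0.2, -9.6], [0, 0, 0], 0.5]]}}

```text
clock: 10.32
position: [0.6033, 0.0127, 0.0345]
ee_rot: [2.297, 2.142, 0.001]
force: [0.0, 0.5, -5.2]
width: 0.652
gripper_force: 25.0
```

{"method": "jog_arm", "body": {"rows": [[[0.2, 0, -0.2], [0, 0, 0], 0.5], [[0.4, 0, -0.25], [0, 0, 0], 0.5], [[0.4, 0, -0.25], [0, 0, 0], 0.5]]}}

```text
clock: 10.7
position: [0.6052, 0.013, 0.0326]
ee_rot: [-2.296, -2.143, 0.004]
force: [-13.5, -0.4, 15.8]
width: 0.651
gripper_force: 25.0
```

{"method": "jog_arm", "body": {"rows": [[[0.2, 0, 0], [0, 0, 0], 0.5], [[0.3, 0, 0], [0, 0, 0], 0.5], [[0.3, 0, 0], [0, 0, 0], 0.5]]}}

```text
clock: 11.08
position: [0.6083, 0.013, 0.0326]
ee_rot: [-2.296, -2.143, 0.004]
force: [-12.0, 0.0, 14.0]
width: 0.652
gripper_force: 25.0
```

{"method": "jog_arm", "body": {"rows": [[[0.1, 0, 0.12], [0, 0, 0], 0.5], [[0.25, 0, 0.12], [0, 0, 0], 0.5], [[0.25, 0, 0.12], [0, 0, 0], 0.5]]}}

```text
clock: 11.45
position: [0.611, 0.0128, 0.0326]
ee_rot: [-2.297, -2.141, 0.004]
force: [-9.2, -0.3, 4.8]
width: 0.652
gripper_force: 25.0
```

{"method": "jog_arm", "body": {"rows": [[[0.15, 0, 0.03], [0, 0, 0], 0.5], [[0.15, 0, 0.03], [0, 0, 0], 0.5]]}}

```text
clock: 11.7
position: [0.611, 0.0128, 0.0327]
ee_rot: [-2.295, -2.141, 0.007]
force: [-14.1, -0.4, 8.0]
width: 0.649
gripper_force: 25.0
```

{"method": "jog_arm", "body": {"rows": [[[-0.2, 0, 0], [0, 0, 0], 0.9], [[-0.2, 0, 0], [0, 0, 0], 0.9], [[-0.2, 0, 0], [0, 0, 0], 0.9], [[-0.2, 0, 3], [0, 0, 0], 0.9], [[-0.2, 0, 8], [0, 0, 0], 0.9], [[-0.2, -1, 14], [0, 0, 0], 0.9], [[-0.2, -6, 14], [0, 0, 0], 0.9], [[-0.2, -12, 14], [0, 0, 0], 0.9]]}}

```text
clock: 12.7
position: [0.613, -0.1075, 0.1743]
ee_rot: [2.293, 2.144, 0.004]
force: [0.0, -1.1, -0.4]
width: 0.903
gripper_force: 0.0
```

Run:
```python
from h import *
import pickle
s=arm.observe(); print(s['position'],s['ee_rot'],s['width'],s['force'])
w=cam('wrist'); pickle.dump(w,open('w5.pkl','wb'))
C=cloud(w); Z=C[...,2];X=C[...,0];Y=C[...,1]
m=(Z>.05)&(Z<.07)&(X>.54)&(X<.68)&(Y<.11)&(Y>-.15); P=C[m]
r=cv2.minAreaRect((P[:,:2]*1000).astype(np.float32)); print(len(P),r)
pts=[]
for y in np.arange(-.12,.1,.01):
    q=(Z>.021)&(Z<.031)&(X>.60)&(X<.70)&(abs(Y-y)<.005)
    if q.sum()>4: pts.append((y,np.percentile(X[q],3)))
pts=np.array(pts); print(pts.round(4).tolist())
```

```text
[ 0.61298801 -0.10749502  0.17433666] [2.29313656 2.14398266 0.00353613] 0.9025458417255364 [ 0.00372004 -1.07504666 -0.41242101]
11347 ((608.752197265625, -3.3635635375976562), (125.48519897460938, 60.196556091308594), 85.66027069091797)
[[-0.12, 0.6304], [-0.11, 0.6309], [-0.1, 0.6319], [-0.09, 0.633], [-0.08, 0.6334], [-0.07, 0.6352], [-0.06, 0.6373], [-0.05, 0.6377], [-0.04, 0.6392], [-0.03, 0.6397], [-0.02, 0.6401], [-0.01, 0.6414], [-0.0, 0.642], [0.01, 0.6424], [0.02, 0.6437], [0.03, 0.6443], [0.04, 0.6447], [0.05, 0.646], [0.06, 0.6464]]
```

The box is released with yaw −4.34° (fence −4.35°) and its label side at the fence face. Now the stick.

{"method": "jog_arm", "body": {"rows": [[[-3.5, -4.5, 2], [0, 0, 1], 1], [[-7, -9, 4], [0, 0, 2], 1], [[-10.5, -13.5, 6], [0, 0, 3], 1], [[-14, -18, 8], [0, 0, 4], 1], [[-17.5, -22.5, 10], [0, 0, 5], 1], [[-20.8, -27, 11], [0, 0, 5], 1], [[-20.8, -29.3, 11], [0, 0, 5], 1], [[-20.8, -29.3, 11], [0, 0, 5], 1]]}}

```text
clock: 13.75
position: [0.4038, -0.402, 0.2823]
ee_rot: [2.205, 2.237, 0.001]
force: [-0.4, -0.1, -0.3]
width: 0.997
gripper_force: 0.0
```

Run:
```python
from h import *
import pickle
s=arm.observe(); print(s['position'],s['ee_rot'],s['joints'])
w=cam('wrist'); pickle.dump(w,open('w6.pkl','wb')); C=cloud(w); Z=C[...,2];X=C[...,0];Y=C[...,1]
h=cv2.cvtColor(w['img'],cv2.COLOR_RGB2HSV).astype(int)
A=(X>.36)&(X<.45)&(Y>-.43)&(Y<-.1)
for n,m in (('red top',A&(Z>.078)&(Z<.095)&(h[...,1]>150)),('bar',A&(Z>.014)&(Z<.024)&(h[...,1]>80)),('tray rim',A&(Z>.0065)&(Z<.0125)&(h[...,1]<70))):
    P=C[m]; print(n,len(P),cv2.minAreaRect((P[:,:2]*1000).astype(np.float32)) if len(P) else '')
P=C[A&(Z>.014)&(Z<.024)&(h[...,1]>80)]
for y in np.arange(-.33,-.13,.01):
    q=P[abs(P[:,1]-y)<.005]
    if len(q): print(y.round(3),q[:,0].min().round(4),q[:,0].max().round(4),q[:,1].max().round(4))
save(w,'pics/p6.png',1.4)
```

```text
[ 0.4038195  -0.40200321  0.28228698] [2.20542005e+00 2.23727384e+00 1.06419133e-03] [ 1.37457967  0.48569818 -1.01290483  1.57144998  0.42052165  1.32012123
  0.32225665]
red top 443 ((405.4372863769531, -352.15789794921875), (20.84896469116211, 26.20616340637207), 0.7948840856552124)
bar 3031 ((405.18121337890625, -287.3867492675781), (28.883405685424805, 187.1178741455078), 0.5122743248939514)
tray rim 931 ((407.8680114746094, -302.5296936035156), (52.14336395263672, 223.23980712890625), 1.5528326034545898)
-0.33 0.3922 0.4191 -0.325
-0.32 0.3921 0.4198 -0.315
-0.31 0.392 0.4199 -0.305
-0.3 0.392 0.4196 -0.295
-0.29 0.3919 0.4193 -0.2853
-0.28 0.3919 0.419 -0.275
-0.27 0.3918 0.4187 -0.2652
-0.26 0.3905 0.4184 -0.2551
-0.25 0.3904 0.4192 -0.2451
-0.24 0.3904 0.4192 -0.235
-0.23 0.3903 0.4189 -0.225
-0.22 0.3902 0.4186 -0.215
-0.21 0.3902 0.4183 -0.2051
-0.2 0.3902 0.418 -0.195
-0.19 0.3902 0.4177 -0.1938
```

View pics/p6.png

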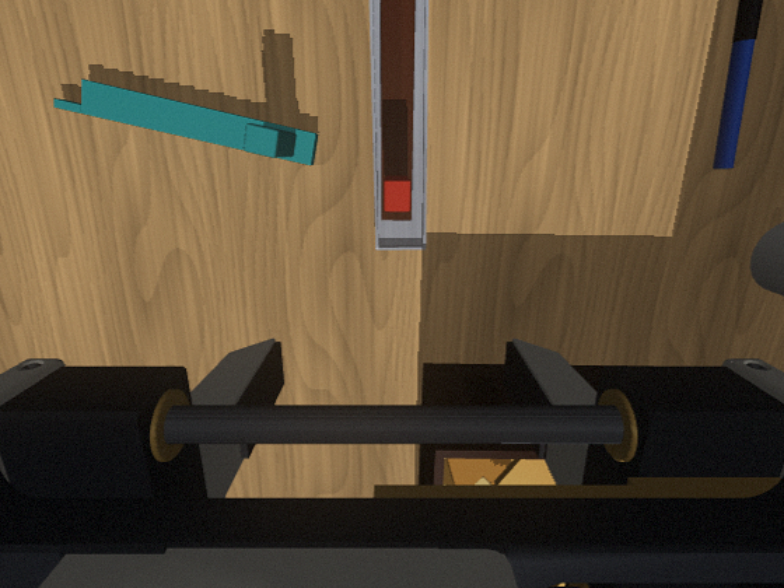

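The wrist view shows the red handle top at (397,196) in its tray, with the turquoise look-alike away at (190,120) and the pen at (738,90). Handle centre is (0.4054, −0.3522) and the bar yaw is about +0.8°.

{"method": "jog_arm", "body": {"rows": [[[0.2, 2.5, -5], [0, 0, 0], 1], [[0.2, 4.7, -10], [0, 0, 0], 1], [[0.2, 4.8, -15], [0, 0, 0], 0.8], [[0.2, 4.8, -20], [0, 0, 0], 0.7], [[0.2, 4.8, -23], [0, 0, 0], 0.6], [[0.2, 4.8, -24], [0, 0, 0], 0.5], [[0.2, 4.8, -24], [0, 0, 0], 0.4]], "newtons": 45}}

```text
clock: 14.68
position: [0.4069, -0.3512, 0.043]
ee_rot: [-2.199, -2.243, -0.001]
force: [0.4, -0.2, 0.6]
width: 0.504
gripper_force: 0.0
```

{"method": "jog_arm", "body": {"rows": [[[0, 0, 0], [0, 0, 0], 0.2], [[0, 0, 0], [0, 0, 0], 0.1], [[0, 0, 0], [0, 0, 0], 0.1], [[0, 0, 0], [0, 0, 0], 0.1], [[0, 0, 0], [0, 0, 0], 0.1]]}}

```text
clock: 15.3
position: [0.4063, -0.3528, 0.0436]
ee_rot: [2.201, 2.239, -0.0]
force: [-1.3, 1.1, 6.9]
width: 0.238
gripper_force: 45.0
```

{"method": "jog_arm", "body": {"rows": [[[0, 0, 3], [0, 0, 0], 0.1], [[0, 0, 6], [0, 0, 0], 0.1], [[3, 1.4, 8], [0, 0, -1], 0.1], [[6.5, 3, 8], [0, 0, -2], 0.1], [[10, 4.6, 8], [0, 0, -3.5], 0.1], [[13, 6, 8], [0, 0, -5.3], 0.1], [[15.2, 7, 6], [0, 0, -5.3], 0.1], [[15.2, 7, 4], [0, 0, -5.3], 0.1]]}}

```text
clock: 16.3
position: [0.5596, -0.2808, 0.0824]
ee_rot: [2.3, 2.139, 0.003]
force: [0.3, -0.0, -1.0]
width: 0.236
gripper_force: 45.0
```

```bash
cat > look.py <<'E'
from h import *
import sys
s=arm.observe(); p=np.array(s['position']); r=s['ee_rot']; print('tcp',p.round(4),'yaw %.2f'%(np.degrees(2*np.arctan2(r[1],r[0]))%180-90),'F',s['force'].round(1),'w',round(s['width'],3))
w=cam('wrist'); C=cloud(w); Z=C[...,2];X=C[...,0];Y=C[...,1]
h=cv2.cvtColor(w['img'],cv2.COLOR_RGB2HSV).astype(int)
f=np.array([.0758,.9971]); e=np.array([.9971,-.0758]); o=np.array([.6507,.1529])
F=(np.stack([X,Y],-1)-o)@f; E=(np.stack([X,Y],-1)-o)@e
b=(Z>.05)&(Z<.062)&(E>-.12)&(E<.02)&(F>-.33)&(F<.2)&(h[...,2]>15)
z0=p[2]-.0406
B=np.stack([E[b],F[b]],-1)
t=(Z>z0+.011)&(Z<z0+.022)&(E>-.12)&(E<.0)&(F>-.6)&(F<.1)&(F<(F[b].min() if len(B)>300 else 1)+.03)&(h[...,1]>70)
T=np.stack([E[t],F[t]],-1)
for n,q in (('box',B),('stick',T)):
    if len(q)<50: print(n,len(q)); continue
    print(n,len(q),'E',np.percentile(q[:,0],[1,99]).round(4),'F',np.percentile(q[:,1],[.5,99.5]).round(4),'rect',[np.round(a,1) for a in cv2.minAreaRect((q*1000).astype(np.float32))])
if len(sys.argv)>1: save(w,sys.argv[1],1.4)
E
python3 look.py pics/p7.png
```

```text
tcp [ 0.5596 -0.2808  0.0824] yaw -4.16 F [ 0.3 -0.  -1. ] w 0.236
box 3363 E [-0.0732 -0.0439] F [-0.3297 -0.3015] rect [array([ -58.6, -315.5]), array([30.1, 28.9]), np.float64(0.1)]
stick 11876 E [-0.0732 -0.044 ] F [-0.4342 -0.302 ] rect [array([ -58.6, -370.5]), array([138.9,  30.2]), np.float64(89.9)]
```

View pics/p7.png

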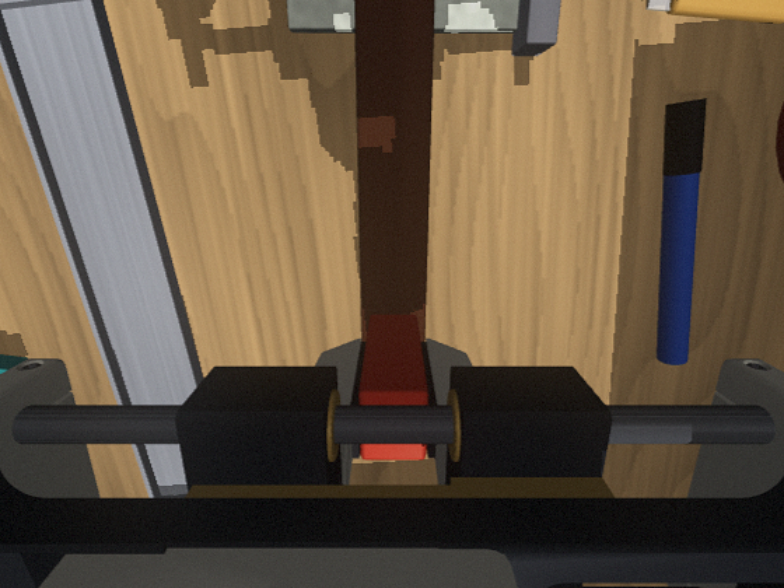

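The wrist view shows the stick held straight by its handle at (393,390), parallel to the lane (0.1°), with the bar centred 58.6 mm from the fence. I lower it and move it forward until the notch is alongside the box corner.

{"method": "jog_arm", "body": {"rows": [[[0, 0, -1.6], [0, 0, -0.1], 0.1], [[0, 0, -3.2], [0, 0, -0.1], 0.1], [[0, 1, -3.2], [0, 0, -0.1], 0.1], [[0.1, 2, -3.2], [0, 0, -0.1], 0.1], [[0.2, 2.8, -3.2], [0, 0, -0.1], 0.1], [[0.2, 2.8, -3.2], [0, 0, -0.1], 0.1]]}}

```text
clock: 17.1
position: [0.5604, -0.2531, 0.0512]
ee_rot: [2.303, 2.136, 0.001]
force: [0.3, -0.0, -1.2]
width: 0.236
gripper_force: 45.0
```

```bash
python3 look.py
python3 - <<'E'
from h import *
T=cam('top'); i=T['img'][145:215,225:375]; cv2.imwrite('pics/p8.png',cv2.resize(i[:,:,::-1],(780,364),interpolation=cv2.INTER_CUBIC))
E
```

```text
tcp [ 0.5604 -0.2531  0.0512] yaw -4.29 F [ 0.3 -0.  -1.2] w 0.236
box 0
stick 11849 E [-0.0745 -0.0452] F [-0.4069 -0.2744] rect [array([ -59.9, -343.3]), array([139. ,  30.2]), np.float64(89.8)]
```

View pics/p8.png

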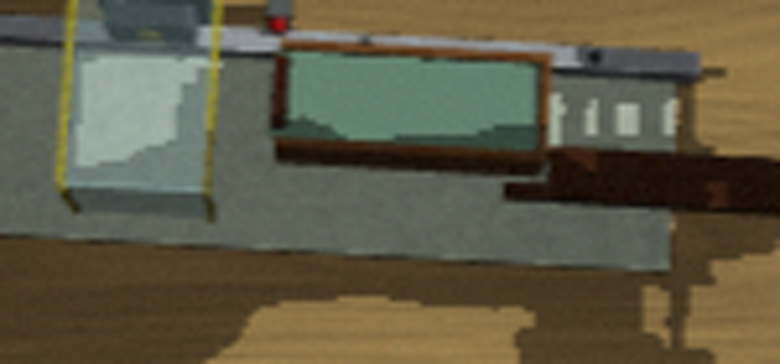

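The top view shows the box against the fence, with the stick's notch just behind and outside its rear corner at (540,180). I press sideways first.

{"method": "jog_arm", "body": {"rows": [[[0.4, 0, 0], [0, 0, 0], 0.1], [[0.65, 0, 0], [0, 0, 0], 0.1], [[0.75, 0, 0], [0, 0, 0], 0.1], [[0.75, 0, 0], [0, 0, 0], 0.1]]}}

```text
clock: 17.7
position: [0.5672, -0.2545, 0.0506]
ee_rot: [-2.305, -2.134, 0.001]
force: [-0.2, -1.3, -0.9]
width: 0.237
gripper_force: 45.0
```

{"method": "jog_arm", "body": {"rows": [[[0.15, 0, 0], [0, 0, 0], 0.1], [[0.3, 0, 0], [0, 0, 0], 0.1], [[0.3, 0, 0], [0, 0, 0], 0.1]]}}

```text
clock: 18.08
position: [0.5693, -0.2547, 0.0504]
ee_rot: [-2.303, -2.135, 0.003]
force: [-6.1, -1.4, 0.1]
width: 0.237
gripper_force: 45.2
```

{"method": "jog_arm", "body": {"rows": [[[0.03, 0.3, 0], [0, 0, 0], 0.1], [[0.05, 0.6, 0], [0, 0, 0], 0.1], [[0.08, 1.0, 0], [0, 0, 0], 0.1], [[0.11, 1.5, 0], [0, 0, 0], 0.1]]}}

```text
clock: 18.58
position: [0.57, -0.2427, 0.0505]
ee_rot: [2.306, 2.132, -0.008]
force: [-6.1, -8.9, 3.0]
width: 0.236
gripper_force: 45.2
```

```bash
cat > top.py <<'E'
from h import *
s=arm.observe(); r=s['ee_rot']; print('tcp',s['position'].round(4),'yaw %.2f'%(np.degrees(2*np.arctan2(r[1],r[0]))%180-90),'F',s['force'].round(1))
d=cam('top'); C=cloud(d); Z=C[...,2]; h=cv2.cvtColor(d['img'],cv2.COLOR_RGB2HSV).astype(int)
f=np.array([.0758,.9971]); e=np.array([.9971,-.0758]); o=np.array([.6507,.1529])
X=(C[...,:2]-o); F=X@f; E=X@e
g=(h[...,0]>50)&(h[...,0]<95)&(h[...,1]>60)&(abs(E+.03)<.05)&(F>-.25)&(F<.25)&(Z>.035)&(Z<.075)
n,l,st,_=cv2.connectedComponentsWithStats(g.astype(np.uint8))
k=1+np.argmax(st[1:,4]); v,u=np.nonzero(l==k)
q=(plane(d,np.stack([u,v],-1),.056)[:,:2]-o); q=np.stack([q@e,q@f],-1)*1000
print('lid (E,F mm)',len(q),[np.round(a,1) for a in cv2.minAreaRect(q.astype(np.float32))])
E
python3 top.py
```

```text
tcp [ 0.57   -0.2427  0.0505] yaw -4.50 F [-6.1 -8.9  3. ]
lid (E,F mm) 453 [array([ -28.1, -139.3]), array([ 45.5, 134.1]), np.float64(0.2)]
```

{"method": "jog_arm", "body": {"rows": [[[0.05, 0.6, 0], [0, 0, 0], 0.1], [[0.09, 1.2, 0], [0, 0, 0], 0.1], [[0.14, 1.8, 0], [0, 0, 0], 0.1], [[0.18, 2.4, 0], [0, 0, 0], 0.1], [[0.23, 3.0, 0], [0, 0, 0], 0.1], [[0.27, 3.6, 0], [0, 0, 0], 0.1]]}}

```text
clock: 19.38
position: [0.5727, -0.2064, 0.0505]
ee_rot: [2.306, 2.132, -0.008]
force: [-5.7, -8.7, 3.0]
width: 0.235
gripper_force: 45.2
```

```bash
python3 top.py
```

```text
tcp [ 0.5727 -0.2064  0.0505] yaw -4.48 F [-5.7 -8.7  3. ]
lid (E,F mm) 409 [array([ -28.8, -104.8]), array([ 46.5, 129.8]), np.float64(0.4)]
```

{"method": "jog_arm", "body": {"rows": [[[0.06, 0.6, 0], [0, 0, 0], 0.1], [[0.11, 1.2, 0], [0, 0, 0], 0.1], [[0.16, 1.8, 0], [0, 0, 0], 0.1], [[0.21, 2.4, 0], [0, 0, 0], 0.1], [[0.26, 3.0, 0], [0, 0, 0], 0.1], [[0.31, 3.6, 0], [0, 0, 0], 0.1], [[0.36, 4.2, 0], [0, 0, 0], 0.1], [[0.41, 4.8, 0], [0, 0, 0], 0.1]]}}

```text
clock: 20.42
position: [0.5766, -0.1586, 0.0504]
ee_rot: [2.306, 2.132, -0.009]
force: [-7.2, -9.8, 3.3]
width: 0.238
gripper_force: 45.3
```

{"method": "jog_arm", "body": {"rows": [[[0.05, 0.6, 0], [0, 0, 0], 0.1], [[0.09, 1.2, 0], [0, 0, 0], 0.1], [[0.14, 1.8, 0], [0, 0, 0], 0.1], [[0.18, 2.4, 0], [0, 0, 0], 0.1], [[0.23, 3.0, 0], [0, 0, 0], 0.1], [[0.27, 3.6, 0], [0, 0, 0], 0.1], [[0.32, 4.2, 0], [0, 0, 0], 0.1], [[0.36, 4.8, 0], [0, 0, 0], 0.1]]}}

```text
clock: 21.42
position: [0.5803, -0.1106, 0.0503]
ee_rot: [2.306, 2.132, -0.009]
force: [-6.7, -11.8, 4.3]
width: 0.236
gripper_force: 45.3
```

```bash
python3 top.py
```

```text
tcp [ 0.5803 -0.1106  0.0503] yaw -4.48 F [ -6.7 -11.8   4.3]
lid (E,F mm) 95 [array([-29.2, -57. ]), array([32.2, 44.7]), np.float64(87.8)]
```

{"method": "jog_arm", "body": {"rows": [[[0.05, 0.6, 0], [0, 0, 0], 0.1], [[0.09, 1.2, 0], [0, 0, 0], 0.1], [[0.14, 1.8, 0], [0, 0, 0], 0.1], [[0.18, 2.4, 0], [0, 0, 0], 0.1], [[0.23, 3.0, 0], [0, 0, 0], 0.1], [[0.27, 3.6, 0], [0, 0, 0], 0.1], [[0.32, 4.2, 0], [0, 0, 0], 0.1], [[0.36, 4.8, 0], [0, 0, 0], 0.1]]}}

```text
clock: 22.48
position: [0.584, -0.0624, 0.0503]
ee_rot: [2.306, 2.132, -0.009]
force: [-6.8, -10.2, 3.9]
width: 0.235
gripper_force: 45.3
```

{"method": "jog_arm", "body": {"rows": [[[0.05, 0.6, 0], [0, 0, 0], 0.1], [[0.09, 1.2, 0], [0, 0, 0], 0.1], [[0.14, 1.8, 0], [0, 0, 0], 0.1], [[0.18, 2.4, 0], [0, 0, 0], 0.1], [[0.23, 3.0, 0], [0, 0, 0], 0.1], [[0.27, 3.6, 0], [0, 0, 0], 0.1], [[0.32, 4.2, 0], [0, 0, 0], 0.1], [[0.36, 4.8, 0], [0, 0, 0], 0.1]]}}

```text
clock: 23.48
position: [0.5876, -0.0144, 0.0502]
ee_rot: [2.305, 2.132, -0.009]
force: [-6.8, -10.3, 4.0]
width: 0.237
gripper_force: 45.3
```

```bash
python3 top.py
```

```text
tcp [ 0.5876 -0.0144  0.0502] yaw -4.47 F [ -6.8 -10.3   4. ]
lid (E,F mm) 47 [array([-39.2, 134.3]), array([48.1, 20.6]), np.float64(88.0)]
```

{"method": "jog_arm", "body": {"rows": [[[0.05, 0.6, 0], [0, 0, 0], 0.1], [[0.09, 1.2, 0], [0, 0, 0], 0.1], [[0.14, 1.8, 0], [0, 0, 0], 0.1], [[0.18, 2.4, 0], [0, 0, 0], 0.1], [[0.23, 3.0, 0], [0, 0, 0], 0.1], [[0.27, 3.6, 0], [0, 0, 0], 0.1], [[0.3, 4.0, 0], [0, 0, 0], 0.1]]}}

```text
clock: 24.4
position: [0.5907, 0.0259, 0.0502]
ee_rot: [2.305, 2.133, -0.008]
force: [-7.1, -10.6, 4.3]
width: 0.239
gripper_force: 45.2
```

{"method": "jog_arm", "body": {"rows": [[[0.03, 0.4, 0], [0, 0, 0], 0.1], [[0.05, 0.7, 0], [0, 0, 0], 0.1], [[0.05, 0.7, 0], [0, 0, 0], 0.1]]}}

```text
clock: 24.78
position: [0.5913, 0.0324, 0.0503]
ee_rot: [2.305, 2.132, -0.009]
force: [-6.4, -10.4, 3.1]
width: 0.241
gripper_force: 45.2
```

{"method": "jog_arm", "body": {"rows": [[[0.03, 0.4, 0], [0, 0, 0], 0.1], [[0.03, 0.4, 0], [0, 0, 0], 0.1]]}}

```text
clock: 25.02
position: [0.5919, 0.0325, 0.0502]
ee_rot: [2.306, 2.126, -0.014]
force: [-7.0, -21.5, 8.0]
width: 0.239
gripper_force: 45.1
```

```bash
cat > endl.py <<'E'
from h import *
d=cam('top'); C=cloud(d); h=cv2.cvtColor(d['img'],cv2.COLOR_RGB2HSV).astype(int)
f=np.array([.0758,.9971]); e=np.array([.9971,-.0758]); o=np.array([.6507,.1529])
X=(C[...,:2]-o); F=X@f; E=X@e; Z=C[...,2]
m=(Z>.047)&(Z<.075)&(E>-.075)&(E<.012)&(F>.05)&(F<.25); q=np.stack([E[m],F[m]],-1)*1000
print(len(q),'Fmax',np.percentile(q[:,1],99),cv2.minAreaRect(q.astype(np.float32)))
s=(Z>.03)&(Z<.046)&(E>-.1)&(E<-.065)&(F>.18)&(F<.25); print('stop F',np.percentile(F[s],[2,98]) if s.any() else '')
E
python3 endl.py
```

```text
1141 Fmax 210.84750075832295 ((-28.937891006469727, 136.63748168945312), (153.53326416015625, 61.45895004272461), 89.94593048095703)
stop F [0.20925183 0.221354  ]
```

The box is at the end stop, square to 0.1°, with the force rising to 21 N. I ease off and draw the stick straight back out of the guard.

{"method": "jog_arm", "body": {"rows": [[[-0.06, -0.7, 0], [0, 0, 0.2], 0.1], [[-0.4, -0.9, 0], [0, 0, 0.2], 0.1], [[-0.6, -1.2, 0], [0, 0, 0.2], 0.1], [[-0.7, -2, 0], [0, 0, 0.2], 0.1], [[-0.8, -4, 0], [0, 0, 0.2], 0.1], [[-1.1, -8, 0], [0, 0, 0.2], 0.1], [[-1.4, -12, 0], [0, 0, 0.2], 0.1], [[-1.8, -17, 0], [0, 0, 0.2], 0.1]]}}

```text
clock: 26.08
position: [0.5748, -0.1325, 0.0509]
ee_rot: [2.301, 2.139, 0.001]
force: [0.3, 0.0, -1.5]
width: 0.235
gripper_force: 44.9
```

```bash
python3 endl.py; python3 look.py
```

```text
1143 Fmax 210.88284394775567 ((-28.821672439575195, 136.7612762451172), (154.15464782714844, 61.79351043701172), 89.83097839355469)
stop F [0.2096629  0.22204465]
tcp [ 0.5733 -0.1428  0.0497] yaw -4.70 F [-0.2 -8.2 -2.9] w 0.238
box 761 E [-0.0796 -0.0313] F [-0.2905 -0.2865] rect [array([ -55.8, -288.4]), array([ 4.2, 53.3]), np.float64(90.0)]
stick 2190 E [-0.0699 -0.0409] F [-0.3004 -0.2607] rect [array([ -55.4, -281. ]), array([40.8, 29.6]), np.float64(89.8)]
```

{"method": "jog_arm", "body": {"rows": [[[0, 0, 3], [0, 0, 0], 0.1], [[-1, -1, 7], [0, 0, 0], 0.1], [[-4.5, -5, 7], [0, 0, 1.5], 0.1], [[-8, -9, 7], [0, 0, 3], 0.1], [[-11.5, -13.5, 7], [0, 0, 4.5], 0.1], [[-15, -18, 7], [0, 0, 5.6], 0.1], [[-16.7, -21, 7], [0, 0, 5.6], 0.1], [[-16.7, -21, 7], [0, 0, 5.6], 0.1]]}}

```text
clock: 27.18
position: [0.4049, -0.3446, 0.1202]
ee_rot: [-2.202, -2.24, 0.003]
force: [0.7, 0.1, -1.0]
width: 0.238
gripper_force: 44.9
```

```bash
cat > tr.py <<'E'
from h import *
s=arm.observe(); r=s['ee_rot']; p=s['position']; print('tcp',p.round(4),'yaw %.2f'%(np.degrees(2*np.arctan2(r[1],r[0]))%180-90),'F',s['force'].round(1))
z0=p[2]-.0406
for n in ('wrist','top'):
    d=cam(n); C=cloud(d); Z=C[...,2];X=C[...,0];Y=C[...,1]; h=cv2.cvtColor(d['img'],cv2.COLOR_RGB2HSV).astype(int)
    A=(X>.34)&(X<.47)&(Y>-.45)&(Y<-.08)
    for k,m in (('bar',A&(Z>z0+.010)&(Z<z0+.022)&(h[...,1]>80)),('tray',A&(Z>-.002)&(Z<.0125)&(h[...,1]<70))):
        P=C[m]; print(n,k,len(P),[np.round(a,1) for a in cv2.minAreaRect((P[:,:2]*1000).astype(np.float32))] if len(P)>20 else '')
E
python3 tr.py
```

```text
tcp [ 0.4049 -0.3446  0.1202] yaw 0.99 F [ 0.7  0.1 -1. ]
wrist bar 11906 [array([ 402.5, -276. ]), array([ 30. , 138.3]), np.float64(1.4)]
wrist tray 2710 [array([ 431.3, -292.9]), array([ 29.8, 226.8]), np.float64(7.3)]
top bar 716 [array([ 404.4, -237.7]), array([ 29. , 210.8]), np.float64(1.8)]
top tray 786 [array([ 410.8, -268.8]), array([ 76.2, 312.9]), np.float64(6.9)]
```

{"method": "jog_arm", "body": {"rows": [[[0.35, -0.7, -2], [0, 0, 0], 0.1], [[0.35, -0.7, -4], [0, 0, 0], 0.1], [[0.35, -0.7, -6], [0, 0, 0], 0.1], [[0.35, -0.7, -7], [0, 0, 0], 0.1], [[0.35, -0.7, -7.5], [0, 0, 0], 0.1], [[0.35, -0.7, -7.65], [0, 0, 0], 0.1]]}}

```text
clock: 28.02
position: [0.4116, -0.3473, 0.0442]
ee_rot: [2.194, 2.249, 0.0]
force: [-0.5, -0.1, -2.2]
width: 0.238
gripper_force: 44.9
```

{"method": "jog_arm", "body": {"rows": [[[0, 0, 0], [0, 0, 0], 0.1], [[0, 0, 0], [0, 0, 0], 0.1]]}}

```text
clock: 28.28
position: [0.4117, -0.3476, 0.0447]
ee_rot: [2.194, 2.248, 0.0]
force: [-0.9, -0.9, -1.5]
width: 0.237
gripper_force: 44.9
```

```bash
python3 tr.py
```

```text
tcp [ 0.4117 -0.3476  0.0447] yaw 1.39 F [-0.9 -0.9 -1.5]
wrist bar 11679 [array([ 409.1, -279. ]), array([ 29.6, 138.5]), np.float64(1.7)]
wrist tray 8171 [array([ 407.3, -280.3]), array([ 55.2, 152.4]), np.float64(1.6)]
top bar 622 [array([ 409.1, -241.8]), array([ 29.2, 207.8]), np.float64(1.7)]
top tray 740 [array([ 407.8, -233.2]), array([ 53.3, 238.8]), np.float64(1.5)]
```

{"method": "jog_arm", "body": {"rows": [[[-0.1, 0, -0.15], [0, 0, 0], 0.1], [[-0.1, 0, -0.15], [0, 0, 0], 0.1], [[-0.1, 0, -0.15], [0, 0, 0], 0.5], [[-0.1, 0, -0.15], [0, 0, 0], 0.6], [[-0.1, 0, -0.15], [0, 0, 0], 0.7], [[-0.1, 0, 4], [0, 0, 0], 0.7], [[-0.1, -1, 10], [0, 0, 0], 0.7], [[-0.1, -6, 16], [0, 0, 0], 0.7]]}}

```text
clock: 29.38
position: [0.4114, -0.3956, 0.1949]
ee_rot: [2.188, 2.253, 0.002]
force: [1.1, -2.1, -0.2]
width: 0.7
gripper_force: 0.0
```

{"method": "jog_arm", "body": {"rows": [[[0, 0, 2], [0, 0, 0], 0.7], [[0, 0, 4], [0, 0, 0], 0.7], [[0, 0, 4], [0, 0, 0], 0.7]]}}

```text
clock: 29.75
position: [0.4111, -0.3966, 0.233]
ee_rot: [2.192, 2.249, 0.0]
force: [-0.1, 0.4, -1.0]
width: 0.7
gripper_force: 0.0
```

```bash
python3 endl.py
python3 - <<'E'
from h import *
s=arm.observe(); print(s['position'],s['force'],s['clock'])
d=cam('wrist'); C=cloud(d); Z=C[...,2];X=C[...,0];Y=C[...,1]; h=cv2.cvtColor(d['img'],cv2.COLOR_RGB2HSV).astype(int)
A=(X>.36)&(X<.45)&(Y>-.43)&(Y<-.08)
for n,m in (('red top',A&(Z>.078)&(Z<.095)&(h[...,1]>150)),('bar',A&(Z>.014)&(Z<.024)&(h[...,1]>80)),('rim',A&(Z>.0065)&(Z<.0125)&(h[...,1]<70))):
    P=C[m]; print(n,len(P),[np.round(a,1) for a in cv2.minAreaRect((P[:,:2]*1000).astype(np.float32))] if len(P)>20 else '',np.median(P[:,2]) if len(P) else '')
t=cam('top'); save(t,'pics/end.png',1.4)
E
```

```text
1140 Fmax 211.0524795424062 ((-28.69919204711914, 136.4806365966797), (153.39869689941406, 61.14359664916992), 89.93235778808594)
stop F [0.20950509 0.22147293]
[ 0.4105441  -0.39651492  0.23196548] [-0.3964447  -0.04571815 -0.49859198] 29.8
red top 581 [array([ 410.6, -346.3]), array([20.9, 25.1]), np.float64(1.2)] 0.08622163309013009
bar 3502 [array([ 409.3, -289.9]), array([ 29. , 173.4]), np.float64(1.7)] 0.01837430601947848
rim 1108 [array([ 408.1, -307. ]), array([ 51.9, 213.3]), np.float64(1.5)] 0.00928692066469386
```

View pics/end.png

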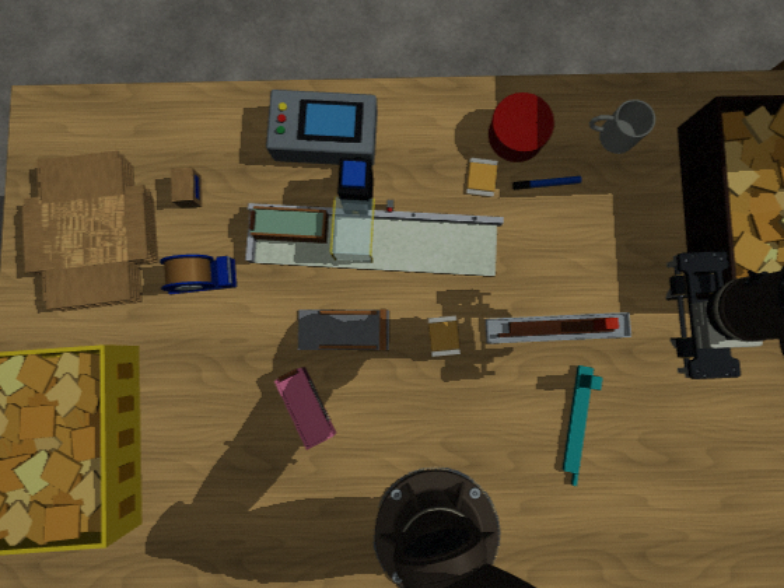

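The top view shows the box at the end stop against the fence at (288,224), the stick in its tray at (560,327), and the bystanders unmoved. I hand the job in.

```bash
python3 -c "
from cell import arm
print(arm.sign_off())"
```

```text
the job is handed in; nothing more can be done
None
```

The job is handed in at about 30 s; the sign-off gave no verdict, but the last pictures show the shut box square at the end stop with its label side at the fence, the push stick lying handle up in its tray, and the biscuits, pen and tape dispenser where they were.

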